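# Pry the fuse cover off a handpiece control unit

## Task

Two control units for the jeweller's handpieces stand on the bench, and the fuse under the orange snap-fit cover is due for a change. Take the red-handled pry tool, slide its flat blade into the notch of the orange cover and tip the handle back on its heel until the cover has snapped free of its clips and stays up, using only the tool on the cover, not the fingers. Leave the blue cover shut, and put the tool back down on the bench, off the units.

Things in the scene. Friction and masses are not known exactly. Their poses are not given: they have to be found in the camera images.
- pry_tool: Pry tool, 130 g, stands upright on its flat steel foot. Origin: underside of the foot on the handle's axis; z up, x to the blade. Red handle 26 (x) by 18 (y) mm, from z = 18 to 92; grasp its 18 mm width at z = 50 to 65. Heel plate 34 wide, 4 thick, from x = -26 (heel edge, the fulcrum) to 4; blade 18 wide, 3 thick, on to x = 46. Let go upright on the bench, it stays standing.
- blade_tip (a point): Middle of the pry tool's blade edge, at (46, 0, 1.5) mm in the tool's frame. With the tip 15 to 25 mm inside the notch and the foot on the ledge, tipping the handle back 15 to 20 degrees about the heel lifts the cover well clear. Past its clips (tilted over about 4 degrees, 5 mm at its front) it stays up by itself, resting some 9 degrees open; below that it snaps shut.
- orange_cover: Orange snap-fit cap, 72 (x) by 64 (y) by 16 mm high, hollow, on a grey fixed unit's flat top 45 mm above the bench. Origin: centre of its underside; z up, x away from the notch. Front edge at x = -36, with the notch: y -20 to 20, 11 high from the flat top up, hollow behind to x = 32. Two sprung clips 20 behind the front edge hold it with about 10 N; it turns up about its rear edge.
- blue_cover: Like cover, blue, on a like unit, to stay shut. Each unit is 160 by 124 mm, its middle 30 mm in front of the cover's origin, turned at most 20 degrees, notch to the robot; left and right swap. In front of each notch the unit's top is a clear level ledge 74 long, at the height of the cover's underside, but for 5 mm high stops before the cover's corners (27 mm and more off the middle).

How it is judged:
By the outcome, as a careful person would: the job done as asked, in the order asked, and still so for the second after the job is handed in, with the robot touching nothing.
It also fails if it takes over 42 s, if anything falls off the work surface, if the arm or the gripper's body presses on something with over 40 N, if the wrist force passes 120 N, or if a joint passes its speed limit or range.

## Robot

A 6-joint arm with a two-finger parallel gripper is mounted at the origin on the work surface. World frame = base frame: x ahead of the robot, y to its left, z up, the work surface at z = 0. Lengths are in mm, angles in rad, forces in N, time in s.
With the tool pointing down it reaches from about 375 to 925 mm from the base axis. Payload 5.7 kg.
Tool frame: the origin (TCP) lies midway between the tips of the shut fingers; the grasp point (between the pads) lies 19 mm behind it; z points along the fingers, y is the direction in which the jaws open and shut (so a half turn about z gives the same grasp; the last joint's range is limited). The gripper opens to 85 mm and grips with 20 to 120 N. Pads are 22 mm wide; open, the fingers measure 114 mm over their backs; the gripper's body (76 mm by 85 mm) begins 54 mm behind the grasp point. The pads swing forward as they close: fully open they stand 13 mm farther back than shut.
Start: joints at [-1.259, 0.359, 1.51, -0, 1.272, -0.115], TCP at [248.356, -546.148, 196.867] pointing down, gripper open.
Joint ranges: [-2.97, 2.97], [-1.01, 2.36], [0.21, 2.38], [-0.96, 4.11], [0.2, 2.71], [-2.98, 2.98]. Speed limits (rad/s): [2.39, 2.39, 3.14, 3.14, 3.14, 3.14].

## Interface

Orientations are given as [roll, pitch, yaw] about the fixed x, y, z axes, in that order (R = Rz(yaw) Ry(pitch) Rx(roll)).
In Python, from cell import robot gives the robot as it stands.
- The arm moves only by the tool drive_tool, never from a script. Its argument "increments" is a list of rows, each a list of 7 numbers: the shift along the world's x, y, z in mm, then the turn, a rotation vector about the world's x, y, z in rad, then the opening, from 0 (shut) to 1 (fully open). A call has 1 to 5 rows; each row is the pose to reach, as a shift and turn from the pose measured when the call began; what a row does not reach only later rows make up. A row lasts 1/8 s, in which the tool goes at most 62.5 mm and 10.7 degrees, less where a joint would pass 70% of its speed; a pose out of reach is approached as far as the arm can. A call with a gripper value outside its range is refused whole. The fingers move at their own pace and stop on an object; "grip_force" is the grip in N (left out, the last holds). Time passes only in rows, so rows that repeat a pose let the fingers close. It gives the time, the measured TCP pose, the force and the opening at its end, in the units of the state.
- robot.state(): the state, without advancing time (a new reading comes with each control period).
- robot.snapshot(name): name is "scene" or "top"; returns a dict with "image" (420x560x3 uint8, red, green, blue), "range_z" (420x560 float32, mm along the optical axis (not along the pixel's ray), 0 where there is no reading), "camera_matrix" (3x3 intrinsics, pixels), "dist" ([k1, k2, p1, p2, k3] as OpenCV has them; the pictures are not rectified), "R" (3x3) and "t" (3): a world point X has camera coordinates R X + t. Camera axes: x right, y down, z forward; pixel columns grow to the right and rows downward; lengths in mm; the calibration is good to about 2 mm. A picture is of the moment at which its call begins.
- robot.hand_in(): hands the job in, once; it reports no verdict.
The state is a dict: "time_s": time; "joint_positions": joint angles; "joint_velocities": joint speeds; "joint_torque": joint torques, N m; "eef_pos": TCP position; "ee_rot": TCP orientation; "force": force on the tool from outside, world axes, zero at the start; "moment": the same for the moment, N m; "opening": opening from 0.0 (shut) to 1.0 (fully open).
Only numpy, scipy, OpenCV 4.12 (cv2) and the standard library are available. Lean on these libraries where they do the work, as an engineer would, in place of code of your own. Each camera call takes 0.05 s, during which the arm holds its last target.

## Working session

There is one attempt and no reset: what is moved stays moved. The work goes in short steps, Python scripts to look and compute and a tool call to move; the robot and the scene stay as the last step left them, time stands still between calls to the robot, and variables do not carry over. Pictures are saved under pics/ and viewed, and the job is handed in when it is done.

Besides the shell and the picture viewer there is one more tool, called after "Call:" as name(argument=value, ...) on one line, values as JSON. drive_tool: Moves the arm, as the interface text tells. Its arguments: {"type":"object","properties":{"increments":{"type":"array"},"grip_force":{"type":"number"}},"required":["increments"]}

```bash
ls; mkdir -p pics; cat > h.py <<'E'
import numpy as np, cv2
from cell import robot
def snap(n,f):
    s=robot.snapshot(n); cv2.imwrite(f'pics/{f}.png',s['image'][:,:,::-1]); np.savez(f'{f}.npz',**{k:np.asarray(v) for k,v in s.items()}); return s
def cloud(s):
    h,w=s['range_z'].shape
    uv=np.mgrid[0:h,0:w][::-1].reshape(2,-1).T.astype(np.float64)
    n=cv2.undistortPoints(uv[:,None],s['camera_matrix'],s['dist'])[:,0]
    z=s['range_z'].reshape(-1,1).astype(float)
    P=np.hstack([n*z,z]); X=(P-s['t'].reshape(1,3))@s['R']
    X[z[:,0]==0]=np.nan
    return X.reshape(h,w,3)
E
python3 - <<'E'
from h import *
for n in('scene','top'):
    s=snap(n,n+'1'); print(n,s['t'],-s['R'].T@s['t'])
print(robot.state())
E
```

```text
pics
scene [-427.11439842 -135.84037533 1150.94274364] [ 879.94277375 -585.43315694  639.15354157]
top [-56.4347404  531.34468655 630.73306061] [390.1616225   -6.5683643  728.74344904]
{'time_s': 0.1, 'joint_positions': array([-1.25906074e+00,  3.59425086e-01,  1.51130370e+00,  2.18252317e-06,
        1.27252981e+00, -1.15101452e-01]), 'joint_velocities': array([-0.00233192,  0.00049355, -0.0025856 ,  0.00093931, -0.00019547,
       -0.00068223]), 'joint_torque': array([-1.62478816e-03, -5.28656316e+01, -2.79351532e+01, -3.29114664e-04,
        5.06037279e-03,  2.96962003e-05]), 'eef_pos': array([ 248.18354583, -545.53275153,  196.15020824]), 'ee_rot': array([-3.13993798e+00, -1.93399584e-04,  4.26836237e-01]), 'force': array([-0.2063127 , -0.35501686,  0.32473753]), 'moment': array([-0.02894415, -0.04794208, -0.01485395]), 'opening': 1.0008607744978182}
```

View pics/scene1.png

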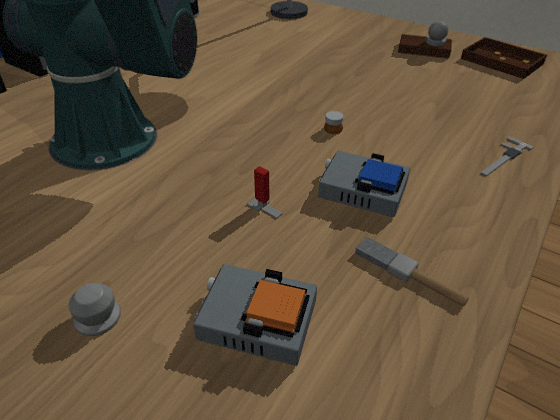

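View pics/top1.png

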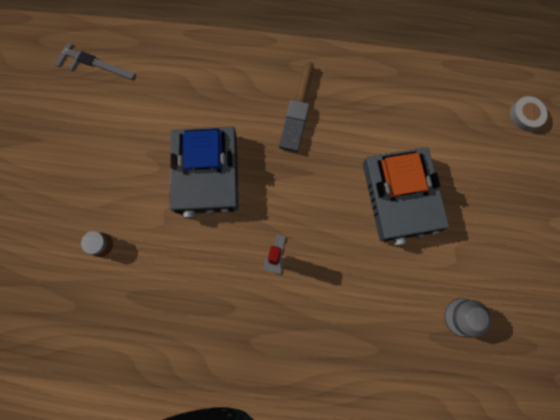

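The scene view shows the tool at (262,190), orange unit at (258,310), and blue unit at (367,180). In the top view the tool is at (275,255), with its blade pointing up and slightly right. The orange cover is at (405,175), turned slightly.

```bash
python3 - <<'E'
from h import *
for n in('top1','scene1'):
    s=dict(np.load(n+'.npz')); X=cloud(s); im=s['image']
    hsv=cv2.cvtColor(im,cv2.COLOR_RGB2HSV); H,S,V=[hsv[...,i].astype(int) for i in range(3)]
    ok=~np.isnan(X[...,0])
    bench=ok&(abs(X[...,2])<6); print(n,'bench med z',np.median(X[bench][:,2]))
    # orange top
    a=ok&(H>2)&(H<14)&(S>190)&(V>120)&(X[...,2]>52)&(X[...,2]<70)
    P=X[a]; c=np.median(P,0); Q=P[np.linalg.norm(P-c,axis=1)<60]
    print('orange',len(Q),np.median(Q[:,2]),cv2.minAreaRect(Q[:,:2].astype(np.float32)))
    g=ok&(np.linalg.norm(X[...,:2]-c[:2],axis=2)<150)&(X[...,2]>41)&(X[...,2]<48)&(S<90)
    P=X[g]; print('ledge',len(P),np.median(P[:,2]),cv2.minAreaRect(P[:,:2].astype(np.float32)))
    r=ok&((H<4)|(H>174))&(S>180)&(V>60)&(X[...,2]>15)&(X[...,2]<100)
    P=X[r]; c=np.median(P,0);P=P[np.linalg.norm(P-c,axis=1)<70]; print('red',len(P),P[:,2].min(),P[:,2].max(),c)
    T=P[P[:,2]>86]; print('redtop',len(T),T.mean(0),cv2.minAreaRect(T[:,:2].astype(np.float32)))
    f=ok&(np.linalg.norm(X[...,:2]-c[:2],axis=2)<70)&(X[...,2]>1.5)&(X[...,2]<12)&(S<90)
    P=X[f]; print('foot',len(P),P.mean(0),cv2.minAreaRect(P[:,:2].astype(np.float32)))
s=np.load('top1.npz')['image']
a=cv2.resize(s[225:285,245:305],None,fx=6.6,fy=6.6,interpolation=cv2.INTER_CUBIC)
b=cv2.resize(s[140:250,350:460],(396,396),interpolation=cv2.INTER_CUBIC)
cv2.imwrite('pics/crop1.png',np.clip(np.hstack([a,b])[:,:,::-1]*1.6,0,255))
E
```

```text
top1 bench med z 0.7025436143203756
orange 1249 62.05321819407579 ((632.7610473632812, -208.42446899414062), (71.51097869873047, 66.80864715576172), 17.272783279418945)
ledge 3293 45.65852565730963 ((603.5502319335938, -218.636962890625), (162.53280639648438, 125.0111312866211), 17.276308059692383)
red 136 89.72608212013108 94.77475910764855 [451.42677995  10.38761375  92.24707907]
redtop 136 [451.52115189  10.36958698  92.31912801] ((451.6764221191406, 10.257284164428711), (16.325761795043945, 24.0438175201416), 83.59150695800781)
foot 314 [455.17325758   8.95465758   4.2714153 ] ((462.44354248046875, 10.66507339477539), (36.0173454284668, 73.43437957763672), 86.09553527832031)
scene1 bench med z 0.07134303539907348
orange 757 60.81452224974334 ((632.8943481445312, -210.83311462402344), (71.62995910644531, 65.60030364990234), 17.14028549194336)
ledge 4113 44.71802320786348 ((604.7066040039062, -220.667236328125), (160.14495849609375, 126.19297790527344), 17.12114143371582)
red 256 21.27959422620724 94.07677040329735 [453.00571715   1.3228067   68.96254673]
redtop 83 [453.9360231    6.89793456  90.841164  ] ((453.0240783691406, 7.952914714813232), (18.870464324951172, 27.034042358398438), 81.74940490722656)
foot 238 [461.52328115   5.02582224   3.95368186] ((462.29058837890625, 7.830901145935059), (75.18687438964844, 30.701980590820312), 1.056057095527649)[ WARN:0@0.743] global loadsave.cpp:1063 imwrite_ Unsupported depth image for selected encoder is fallbacked to CV_8U.
```

View pics/crop1.png

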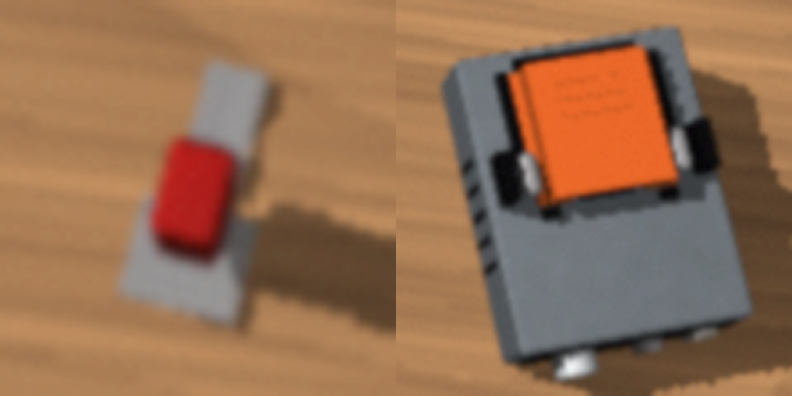

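Left crop: the tool's blade tip corners are at (207,62) and (272,75), and its heel corners at (122,290) and (238,325). Right crop: the orange cover's front is at the bottom, and the unit is turned about +17°. Next I'll project the foot corners.

```bash
cat >> h.py <<'E'
def proj(s,uv,zw):
    n=cv2.undistortPoints(np.array(uv,float)[:,None],s['camera_matrix'],s['dist'])[:,0]
    d=np.c_[n,np.ones(len(n))]@s['R']; C=-s['R'].T@s['t']
    return C+d*((zw-C[2])/d[:,2])[:,None]
E
python3 - <<'E'
from h import *
s=dict(np.load('top1.npz'))
uv=np.array([(207,62),(272,75),(122,290),(238,325)])/6.6+[245-.42,225-.42]
P=proj(s,uv,3.5); print(P)
a=P[:2].mean(0);b=P[2:].mean(0);d=a-b;print(np.linalg.norm(d),np.arctan2(d[1],d[0]),'origin',b+d*26/72, np.linalg.norm(P[0]-P[1]),np.linalg.norm(P[2]-P[3]))
# foot axis by widths
X=cloud(s)
f=(np.linalg.norm(X[...,:2]-[462,9],axis=2)<60)&(X[...,2]>2)&(X[...,2]<12)&(s['image'].max(2)-s['image'].min(2)<50)
Q=X[f][:,:2]
d=d[:2]/np.linalg.norm(d[:2]);n=np.array([-d[1],d[0]]);p=(Q-b[:2])@d;q=(Q-b[:2])@n
for l in range(-4,80,8):
    m=(p>=l)&(p<l+8)
    if m.any(): print(l,m.sum(),q[m].min().round(1),q[m].max().round(1))
E
```

```text
[[498.68442086  14.04704281   3.5       ]
 [497.39946058  -5.1862001    3.5       ]
 [430.22656138  29.32086701   3.5       ]
 [424.80551009  -4.8360784    3.5       ]]
70.95724201772948 -0.11031771437641223 origin [452.98372365   9.42140407   3.5       ] 19.276118802299823 34.5844577372256
-4 61 -20.8 19.0
4 82 -53.7 20.5
12 52 -52.9 17.2
20 36 -56.2 17.3
28 14 -55.4 -8.6
36 5 -9.0 -7.2
44 28 -12.2 8.6
52 41 -12.3 10.5
60 38 -14.2 10.0
68 17 -12.3 14.7
76 4 15.6 25.5
```

Tool origin is about (453, 9), with yaw about -0.115. The sizes check out at 71 and 34.6 mm against 72 and 34 mm. Next I'll fly above it.

Call:
drive_tool(increments=[[15,40,0,0,0,-0.05,1],[35,95,0,0,0,-0.11,1],[57,150,0,0,0,-0.17,1],[78,205,0,0,0,-0.22,1],[98,260,0,0,0,-0.28,1]])

```text
time_s: 0.72
eef_pos: [346.4, -283.6, 195.9]
ee_rot: [-3.14, -0.0, 0.144]
force: [1.7, 0.6, -0.5]
opening: 1.0
```

Call:
drive_tool(increments=[[20,55,0,0,0,-0.05,1],[42,110,0,0,0,-0.11,1],[63,165,0,0,0,-0.16,1],[85,225,0,0,0,-0.21,1],[107,275,0,0,0,-0.26,1]])

```text
time_s: 1.35
eef_pos: [453.4, -6.4, 195.9]
ee_rot: [-3.14, -0.0, -0.117]
force: [1.0, -1.3, -0.0]
opening: 1.002
```

Call:
drive_tool(increments=[[0,15.5,-30,0,0,0,1],[0,15.5,-70,0,0,0,1],[0,15.5,-110,0,0,0,1],[0,15.5,-145,0,0,0,1],[0,15.5,-157,0,0,0,1]])

```text
time_s: 1.98
eef_pos: [451.6, 9.3, 37.1]
ee_rot: [-3.14, 0.004, -0.117]
force: [-0.7, -0.7, 0.0]
opening: 1.0
```

```bash
python3 - <<'E'
from h import *
snap('scene','scene2');s=snap('top','top2')
a=cv2.resize(cv2.imread('pics/scene2.png')[100:260,180:380],(800,640))[:600]
cv2.imwrite('pics/c2.png',a); print(robot.state()['eef_pos'])
E
```

```text
[452.51355271   9.18458634  38.02848907]
```

View pics/c2.png

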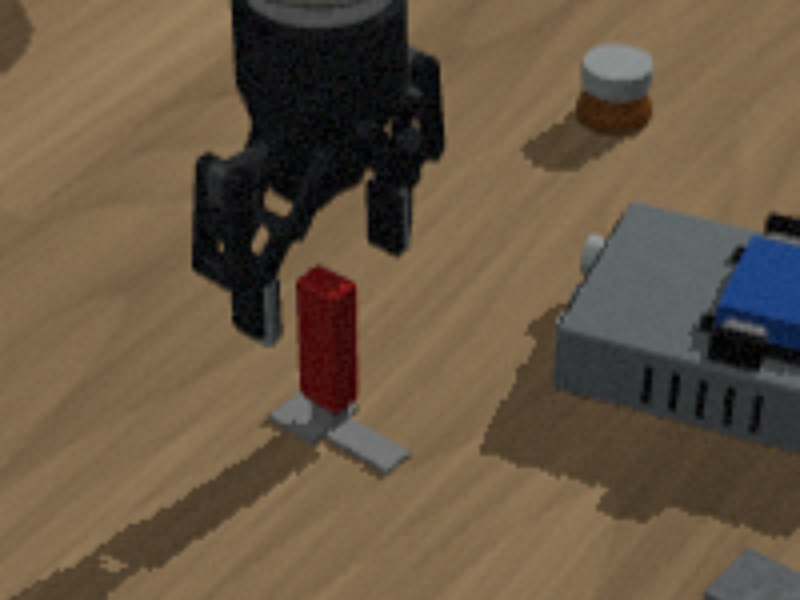

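The fingers stand either side of the red handle (crop ~(328,340)), so I can close.

Call:
drive_tool(increments=[[0,0,0,0,0,0,0],[0,0,0,0,0,0,0],[0,0,0,0,0,0,0],[0,0,0,0,0,0,0],[0,0,0,0,0,0,0]], grip_force=90)

```text
time_s: 2.7
eef_pos: [453.0, 9.0, 38.9]
ee_rot: [-3.14, 0.001, -0.117]
force: [-1.5, -0.6, 9.1]
opening: 0.186
```

Call:
drive_tool(increments=[[0,0,10,0,0,0,0],[0,0,40,0,0,0,0],[0,0,80,0,0,0,0],[0,0,110,0,0,0,0],[0,0,110,0,0,0,0]])

```text
time_s: 3.32
eef_pos: [455.0, 8.8, 151.5]
ee_rot: [-3.14, -0.005, -0.117]
force: [0.3, -0.5, -1.7]
opening: 0.187
```

```bash
python3 - <<'E'
from h import *
snap('scene','scene3');s=snap('top','top3')
a=cv2.resize(cv2.imread('pics/scene3.png')[60:210,180:330],(590,590))
cv2.imwrite('pics/c3.png',a); st=robot.state();print(st['eef_pos'],st['ee_rot'],st['force'],st['moment'])
E
```

```text
[452.67690611   9.10692369 148.86651366] [-3.13965931e+00  1.00062468e-03 -1.16866698e-01] [ 0.05843457 -0.45276319 -1.35377284] [-0.00250626  0.01299251 -0.00720332]
```

View pics/c3.png

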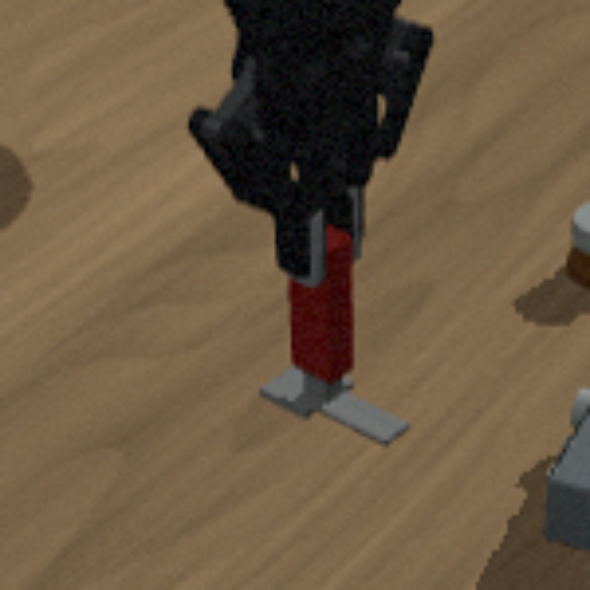

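View pics/top3.png

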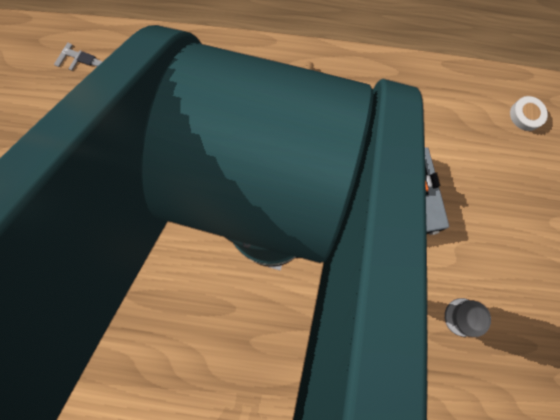

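The tool is held upright, but the fingertips look high on the handle. I'll check the tool's pose in hand by depth.

```bash
python3 - <<'E'
from h import *
s=dict(np.load('scene3.npz')); X=cloud(s); im=s['image'];hsv=cv2.cvtColor(im,cv2.COLOR_RGB2HSV); H,S,V=[hsv[...,i].astype(int) for i in range(3)]
near=np.linalg.norm(X[...,:2]-[455,9],axis=2)<75
r=near&((H<5)|(H>172))&(S>150)&(V>40)&(X[...,2]>30)
P=X[r];print('red z',np.percentile(P[:,2],[0,2,50,98,100]),len(P))
f=near&(S<70)&(V>60)&(X[...,2]>60)&(X[...,2]<130)
P=X[f];print('foot',len(P),np.percentile(P[:,2],[2,20,50,80,98]),cv2.minAreaRect(P[:,:2].astype(np.float32)))
ys,xs=np.where(f);print(xs.min(),xs.max(),ys.min(),ys.max())
# pixels of corners : crop scale 590/150, offset(180,60)
k=150/590
for z in (94,104,114): print(z,proj(s,np.array([(388,444),(408,425),(262,392),(305,416)])*k+[180-.4,60-.4],z).round(1).tolist())
E
```

```text
red z [133.20013274 135.01054721 164.74286623 204.30439359 205.03694027] 413
foot 279 [112.88333571 114.6693179  115.82115259 116.74053213 124.78264135] ((464.6177978515625, 9.349019050598145), (73.92880249023438, 33.0653076171875), 2.4850056171417236)
246 283 153 172
94 [[486.3, 18.2, 94.0], [486.0, 36.4, 94.0], [410.9, 19.3, 94.0], [440.2, 14.7, 94.0]]
104 [[493.5, 7.2, 104.0], [493.2, 25.0, 104.0], [419.5, 8.2, 104.0], [448.2, 3.7, 104.0]]
114 [[500.7, -3.9, 114.0], [500.4, 13.6, 114.0], [428.1, -2.9, 114.0], [456.3, -7.3, 114.0]]
```

The tool hasn't slipped: the foot underside is about 112 with the TCP at about 150. Next I'll move to in front of the orange notch, still high, at yaw 0.30.

Call:
drive_tool(increments=[[12,-30,0,0,0,0.06,0],[30,-75,0,0,0,0.14,0],[48,-125,0,0,0,0.22,0],[66,-175,0,0,0,0.3,0],[80,-220,0,0,0,0.38,0]])

```text
time_s: 4.05
eef_pos: [532.0, -212.2, 146.8]
ee_rot: [-3.137, 0.003, 0.265]
force: [-0.3, 0.2, -1.6]
opening: 0.189
```

Call:
drive_tool(increments=[[8,-20,0,0,0,0.03,0],[10,-27,0,0,0,0.037,0],[10,-27,-15,0,0,0.037,0],[10,-27,-30,0,0,0.037,0],[10,-27,-30,0,0,0.037,0]])

```text
time_s: 4.68
eef_pos: [540.1, -237.1, 114.7]
ee_rot: [-3.134, 0.006, 0.303]
force: [0.6, 1.1, -1.8]
opening: 0.186
```

```bash
python3 - <<'E'
from h import *
s=snap('scene','scene4');snap('top','top4')
a=cv2.resize(cv2.imread('pics/scene4.png')[180:370,160:350],(600,600),interpolation=cv2.INTER_CUBIC)
cv2.imwrite('pics/c4.png',a); st=robot.state();print(st['eef_pos'],st['ee_rot'],st['force'],st['moment'],st['joint_positions'])
E
```

```text
[ 541.62257339 -238.29390704  116.46621605] [-3.1366072   0.00394961  0.30306287] [ 0.71102872  0.42839884 -1.83163857] [-0.03112677  0.00428012  0.0220793 ] [-5.31471592e-01  4.31947820e-01  1.61334944e+00  4.72069496e-04
  1.10264182e+00  7.36057353e-01]
```

View pics/c4.png

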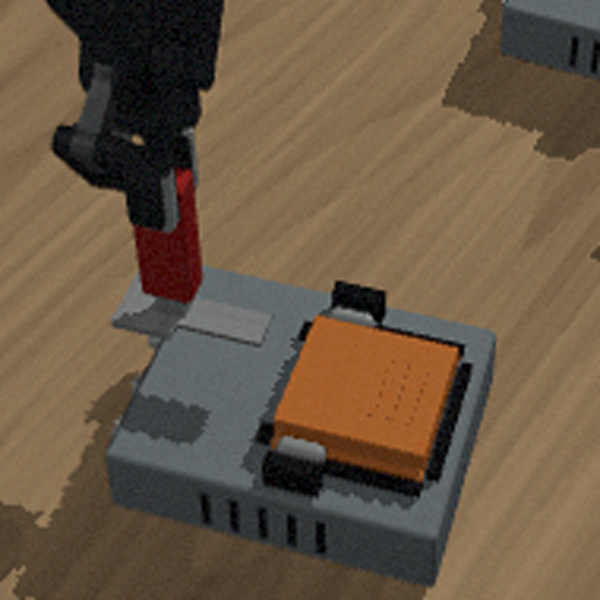

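View pics/top4.png

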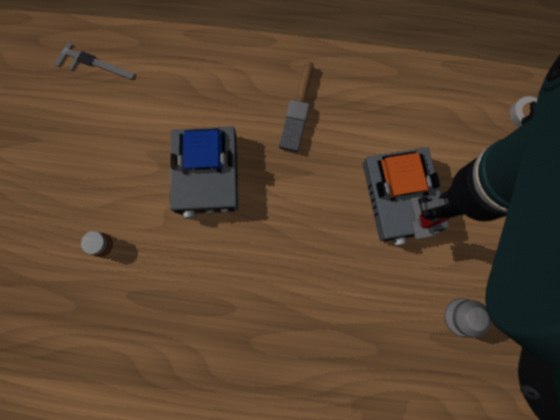

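The scene crop shows the tool hovering over the ledge with its blade tip at (267,335). I'll measure the blade in the cover's frame by depth.

```bash
cat >> h.py <<'E'
C0=np.array([632.8,-210.,45.]);YAW=0.300
U=np.array([np.cos(YAW),np.sin(YAW),0]);N=np.array([-np.sin(YAW),np.cos(YAW),0])
M=np.stack([U,N,[0,0,1]])
def cov(X): return (X-C0)@M.T
E
python3 - <<'E'
from h import *
for n in('scene4','top4'):
    s=dict(np.load(n+'.npz')); X=cloud(s); Y=cov(X); im=s['image'];hsv=cv2.cvtColor(im,cv2.COLOR_RGB2HSV); H,S,V=[hsv[...,i].astype(int) for i in range(3)]
    f=(S<80)&(Y[...,2]>25)&(Y[...,2]<45)&(Y[...,0]>-135)&(Y[...,0]<-36)&(abs(Y[...,1])<40)
    P=Y[f];print(n,len(P),'z',np.percentile(P[:,2],[5,50,95]) if len(P) else 0)
    for l in range(-128,-32,8):
        m=(P[:,0]>=l)&(P[:,0]<l+8)
        if m.any(): print(l,m.sum(),P[m].min(0).round(1),P[m].max(0).round(1))
st=robot.state(); print('tcp',cov(st['eef_pos']))
s=dict(np.load('scene4.npz'));k=190/600
for z in (80,): print(cov(proj(s,np.array([(263,345),(272,316),(190,303),(178,328)])*k+[160-.4,180-.4],z)).round(1))
E
```

```text
scene4 556 z [31.02791001 33.71281166 38.63660594]
-128 32 [-123.   -14.3   30.1] [-120.    16.9   36.6]
-120 72 [-119.9  -15.4   30.6] [-112.1   12.5   37. ]
-112 58 [-111.9  -15.8   30.6] [-104.     5.1   39.5]
-104 60 [-103.9  -16.2   29.6] [-96.1  -2.2  44.5]
-96 70 [-95.9 -15.   29.5] [-88.1  11.9  45. ]
-88 53 [-88.   -7.8  30.3] [-80.   11.8  35.2]
-80 56 [-79.9  -7.3  29.4] [-72.   11.7  36. ]
-72 59 [-71.9  -6.9  30. ] [-64.   12.1  34.9]
-64 53 [-64.   -7.5  30.5] [-56.4  12.3  34.9]
-56 43 [-55.9  -7.2  29.5] [-50.2  11.6  35.2]
top4 376 z [33.59666488 36.18912309 38.79464166]
-128 15 [-121.2  -12.    32.3] [-120.1   19.7   38.4]
-120 92 [-119.9  -14.9   34.4] [-112.1   19.8   39.1]
-112 68 [-111.9  -15.3   32.1] [-104.    18.5   39.1]
-104 39 [-104.     7.3   33.8] [-96.1  19.1  44.5]
-96 27 [-95.8   8.3  33.1] [-88.5  19.   45. ]
-88 19 [-87.4   3.1  32.9] [-80.3  10.5  37.6]
-80 30 [-79.9  -0.8  32.9] [-72.2  10.4  37.6]
-72 30 [-71.6  -0.2  32.2] [-64.4  11.4  37.8]
-64 30 [-64.    0.2  32.7] [-56.2  10.8  38.2]
-56 26 [-56.   -5.   34.1] [-49.9  10.7  38.2]
tcp [-9.54665439e+01 -8.54298564e-02  7.14662160e+01]
[[-48.8  -8.5  35. ]
 [-50.4   9.1  35. ]
 [-90.8   5.8  35. ]
 [-90.6 -10.   35. ]]
```

The blade tip is at cover x=-50 and y≈+1, with the underside about 32 above the ledge, all as predicted. Lowering it to about 2.5 mm above the ledge.

Call:
drive_tool(increments=[[0,-1,-10,0,0,0,0],[0,-1,-20,0,0,0,0],[0,-1,-27,0,0,0,0],[0,-1,-29,0,0,0,0],[0,-1,-29,0,0,0,0]])

```text
time_s: 5.4
eef_pos: [541.6, -239.3, 87.3]
ee_rot: [-3.136, 0.004, 0.303]
force: [0.3, -0.1, -1.8]
opening: 0.186
```

```bash
python3 - <<'E'
from h import *
s=snap('scene','scene5')
a=cv2.resize(cv2.imread('pics/scene5.png')[220:370,180:330],(600,600),interpolation=cv2.INTER_CUBIC)
cv2.imwrite('pics/c5.png',a); st=robot.state();print(st['eef_pos'],cov(st['eef_pos']),st['ee_rot'],st['force'])
X=cloud(s); Y=cov(X); S=cv2.cvtColor(s['image'],cv2.COLOR_RGB2HSV)[...,1]
for z in(5.,):
  print(cov(proj(s,[(0,0)],50)))
# profile along the blade mid vs bare ledge
for lo,hi in((-12,-9),(-5,5),(16,24)):
  m=(Y[...,1]>lo)&(Y[...,1]<hi)&(Y[...,0]>-85)&(Y[...,0]<-38)&(Y[...,2]>-5)&(Y[...,2]<15)
  print(lo,[ (l,round(float(np.median(Y[m&(Y[...,0]>l)&(Y[...,0]<l+6)][:,2])),1)) for l in range(-84,-40,6)])
E
```

```text
[ 541.84171941 -239.44230375   87.58324398] [-95.59656012  -1.24729722  42.58324398] [-3.13687286  0.00373633  0.30303432] [-0.24443766 -0.09447193 -1.90349735]
[[-1309.28549693  1004.39134383     5.        ]]
-12 [(-84, -0.7), (-78, -0.4), (-72, -0.9), (-66, 1.0), (-60, -0.2), (-54, 0.9), (-48, -0.3), (-42, -0.9)]
-5 [(-84, 6.1), (-78, 5.8), (-72, 6.2), (-66, 6.1), (-60, 5.9), (-54, 4.2), (-48, -0.4), (-42, 0.7)]
16 [(-84, -0.2), (-78, 0.2), (-72, -0.1), (-66, -0.3), (-60, -0.3), (-54, -0.4), (-48, -0.7), (-42, -0.8)]
```

View pics/c5.png

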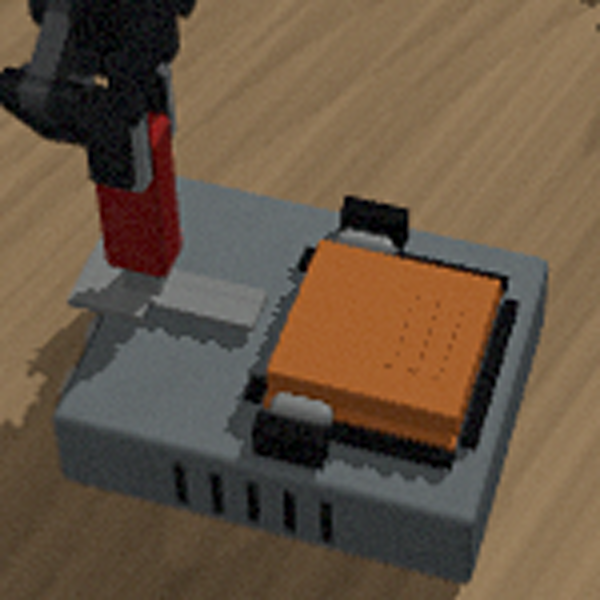

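The blade's top is about 6 mm above the ledge, so its underside is about 3 mm up. It's centred on the notch and level, so I'll slide it in.

Call:
drive_tool(increments=[[6,2,-0.5,0,0,0,0],[13,4,-0.5,0,0,0,0],[20,6,-0.5,0,0,0,0],[27,8,-0.5,0,0,0,0],[32,10,-0.5,0,0,0,0]])

```text
time_s: 6.08
eef_pos: [574.5, -229.2, 87.1]
ee_rot: [-3.137, 0.004, 0.303]
force: [0.4, 0.2, -1.8]
opening: 0.185
```

Call:
drive_tool(increments=[[0,0,-0.5,0,0,0,0],[0,0,-1.2,0,0,0,0],[0,0,-1.8,0,0,0,0],[0,0,-1.8,0,0,0,0]])

```text
time_s: 6.58
eef_pos: [574.2, -229.2, 85.1]
ee_rot: [-3.137, 0.004, 0.303]
force: [0.8, -0.2, -1.3]
opening: 0.186
```

```bash
python3 - <<'E'
from h import *
s=snap('scene','scene6')
a=cv2.resize(cv2.imread('pics/scene6.png')[220:370,180:330],(600,600),interpolation=cv2.INTER_CUBIC)
cv2.imwrite('pics/c6.png',a); st=robot.state();print(st['eef_pos'],cov(st['eef_pos']),st['ee_rot'],st['force'],st['moment'])
Y=cov(cloud(s))
for lo,hi in((-5,5),):
  m=(Y[...,1]>lo)&(Y[...,1]<hi)&(Y[...,2]>-5)&(Y[...,2]<25)
  print(lo,[ (l,round(float(np.median(Y[m&(Y[...,0]>l)&(Y[...,0]<l+6)][:,2])),1)) for l in range(-54,30,6)])
E
```

```text
[ 574.28160566 -229.28292862   85.21701823] [-61.60325245  -1.12831734  40.21701823] [-3.13683141  0.00374841  0.30310522] [ 0.32448604 -0.74302642 -1.3354448 ] [ 0.05626386  0.00667793 -0.03078506]
-5 [(-54, 4.0), (-48, 3.4), (-42, 4.0), (-36, 15.8), (-30, 15.9), (-24, 15.7), (-18, 15.8), (-12, 15.4), (-6, 16.1), (0, 15.6), (6, 15.9), (12, 16.5), (18, 16.0), (24, 16.1)]
```

View pics/c6.png

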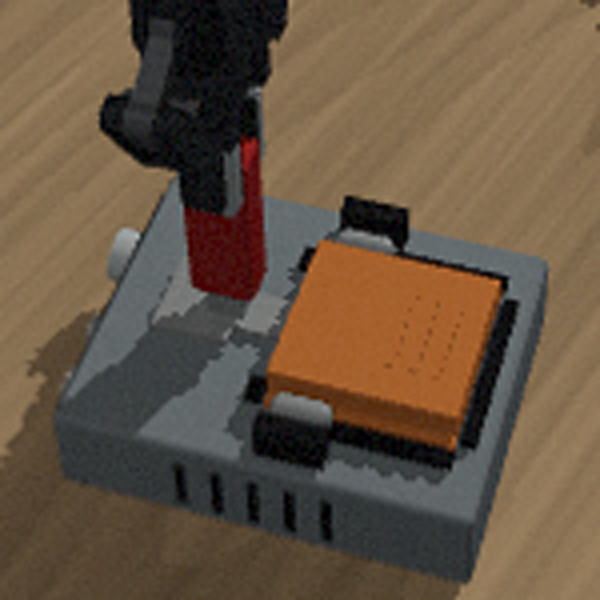

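The blade is about 20 mm inside and 0.8 mm above the ledge, with the cover still shut. Settling the foot onto the ledge.

Call:
drive_tool(increments=[[0,0,-0.6,0,0,0,0],[0,0,-1.0,0,0,0,0],[0,0,-1.0,0,0,0,0]])

```text
time_s: 7.0
eef_pos: [574.2, -229.3, 84.2]
ee_rot: [-3.137, 0.004, 0.303]
force: [-0.4, 0.8, -1.4]
opening: 0.189
```

Call:
drive_tool(increments=[[0,0,-0.6,0,0,0,0],[0,0,-1.0,0,0,0,0],[0,0,-1.0,0,0,0,0]])

```text
time_s: 7.38
eef_pos: [574.2, -229.4, 84.0]
ee_rot: [-3.137, 0.004, 0.303]
force: [-2.7, 0.9, 5.3]
opening: 0.182
```

Contact: vertical force rose by about 7 N, so the TCP sits 39 mm above the foot. Tipping back about the heel edge, to 0.2 rad first.

Call:
drive_tool(increments=[[-1.9,-0.6,0.8,0.0148,-0.0478,0,0],[-3.8,-1.2,1.9,0.0296,-0.0955,0,0],[-5.8,-1.8,3.0,0.0443,-0.1433,0,0],[-7.9,-2.4,3.9,0.0591,-0.191,0,0],[-7.9,-2.4,3.9,0.0591,-0.191,0,0]], grip_force=110)

```text
time_s: 8.0
eef_pos: [566.1, -232.3, 88.4]
ee_rot: [-3.138, -0.197, 0.301]
force: [0.1, 0.1, 1.0]
opening: 0.18
```

```bash
cat > look.py <<'E'
import sys
from h import *
n=sys.argv[1]
s=snap('scene','scene'+n)
a=cv2.resize(cv2.imread(f'pics/scene{n}.png')[220:370,180:330],(600,600),interpolation=cv2.INTER_CUBIC)
cv2.imwrite(f'pics/c{n}.png',a); st=robot.state();print(st['eef_pos'],cov(st['eef_pos']),st['ee_rot'],st['force'],st['moment'])
Y=cov(cloud(s))
m=(abs(Y[...,1])<20)&(Y[...,2]>8)&(Y[...,2]<45)
print([ (l,round(float(np.median(Y[m&(Y[...,0]>l)&(Y[...,0]<l+6)][:,2])),1)) for l in range(-36,30,6)])
E
python3 look.py 7
```

```text
[ 566.32695795 -232.21423135   88.36429277] [-70.06887685  -1.57793866  43.36429277] [-3.13814459 -0.1961039   0.30212251] [-0.72041477  0.24985632  2.64176812] [0.03826622 0.16130277 0.04126539]
[(-36, 23.7), (-30, 23.2), (-24, 23.4), (-18, 22.7), (-12, 23.0), (-6, 22.5), (0, 22.9), (6, 22.1), (12, 22.5), (18, 22.1), (24, 21.2)]
```

View pics/c7.png

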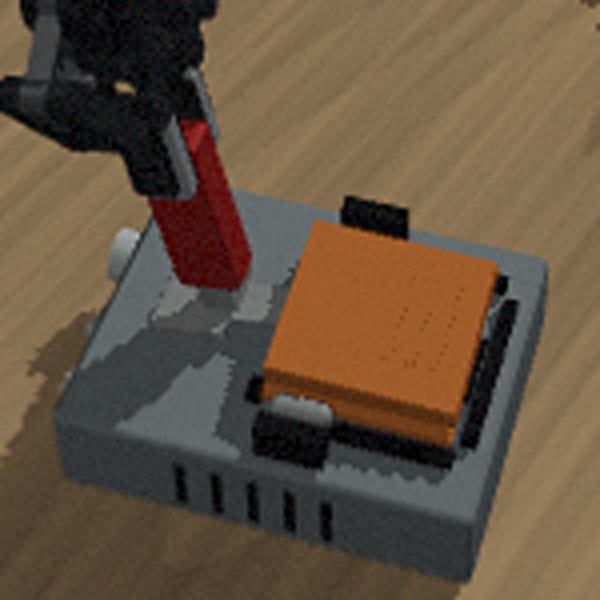

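```bash
cat > plane.py <<'E'
import sys
from h import *
for n in sys.argv[1:]:
    s=dict(np.load(f'scene{n}.npz'));Y=cov(cloud(s));hsv=cv2.cvtColor(s['image'],cv2.COLOR_RGB2HSV).astype(int)
    m=(hsv[...,0]>2)&(hsv[...,0]<16)&(hsv[...,1]>190)&(abs(Y[...,0])<50)&(abs(Y[...,1])<45)&(Y[...,2]>2)
    m&=hsv[...,2]>0.85*np.median(hsv[...,2][m])
    P=Y[m];A=np.c_[P[:,:2],np.ones(len(P))]
    for _ in range(5):
        c=np.linalg.lstsq(A,P[:,2],rcond=None)[0]; r=abs(P[:,2]-A@c);k=r<2; P=P[k];A=A[k]
    print(n,len(P),'tilt front-up deg',np.degrees(np.arctan(-c[0])).round(2),'roll',np.degrees(np.arctan(c[1])).round(2),'z0',c[2].round(2),'front z',(c[2]-36*c[0]).round(1),'rear',(c[2]+36*c[0]).round(1),P.min(0).round(1),P.max(0).round(1))
E
python3 plane.py 1 6 7
```

```text
1 710 tilt front-up deg -0.12 roll -0.46 z0 15.8 front z 15.7 rear 15.9 [-36.  -33.3  13.8] [35.7 31.7 17.8]
6 159 tilt front-up deg 1.49 roll 1.92 z0 15.09 front z 16.0 rear 14.2 [-35.3 -32.9  12. ] [36.2 31.4 17.7]
7 436 tilt front-up deg 2.32 roll 8.53 z0 22.44 front z 23.9 rear 21.0 [-36.5 -33.8  15.1] [34.8 30.3 28.9]
```

The plane fit shows the cover rolled, with the far side up more than the near one, so I'll look closer before pushing on.

```bash
python3 look.py 8; python3 plane.py 8; python3 - <<'E'
from h import *
a=cv2.imread('pics/scene8.png')[260:350,235:325];b=cv2.imread('pics/scene6.png')[260:350,235:325]
o=np.hstack([cv2.resize(x,(400,400),interpolation=cv2.INTER_CUBIC) for x in(b,a)])
s=snap('top','top8');t=cv2.resize(cv2.imread('pics/top8.png')[130:255,345:470],(400,400),interpolation=cv2.INTER_CUBIC)
cv2.imwrite('pics/c8.png',np.clip(o.astype(float)*1.5,0,255).astype(np.uint8));cv2.imwrite('pics/c8t.png',np.clip(t.astype(float)*1.5,0,255).astype(np.uint8))
E
```

```text
[ 566.49013631 -232.09366466   88.30200776] [-69.87735672  -1.51097941  43.30200776] [-3.13819447 -0.19571522  0.30293826] [-1.25888237 -0.06859514  3.42502048] [-0.01760766  0.31103186  0.00350489]
[(-36, 23.2), (-30, 22.9), (-24, 22.7), (-18, 22.4), (-12, 22.6), (-6, 22.2), (0, 22.6), (6, 22.5), (12, 22.6), (18, 22.4), (24, 21.5)]
8 412 tilt front-up deg 1.2 roll 9.02 z0 22.47 front z 23.2 rear 21.7 [-37.3 -33.4  15.7] [34.4 30.4 28.6]
```

View pics/c8.png

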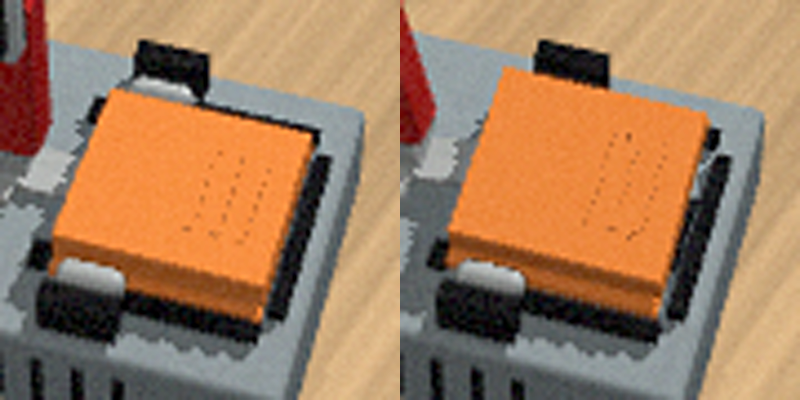

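View pics/c8t.png

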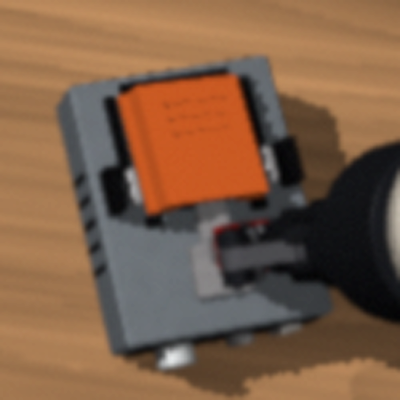

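The +y clip has let go, but the -y clip (near side, (95,275) in the crop) still holds. I'll slide the blade sideways in the notch towards the -y side, still with clearance, to load the remaining clip.

Call:
drive_tool(increments=[[0.6,-1.9,0,0,0,0,0],[1.2,-3.8,0,0,0,0,0],[1.8,-5.7,0,0,0,0,0],[2.2,-7.2,0,0,0,0,0],[2.2,-7.2,0,0,0,0,0]])

```text
time_s: 8.78
eef_pos: [569.0, -238.3, 88.3]
ee_rot: [-3.137, -0.195, 0.304]
force: [-1.9, 3.5, 4.6]
opening: 0.181
```

```bash
python3 look.py 9; python3 plane.py 9
```

```text
[ 568.95931451 -238.28413496   88.24611748] [-69.34786975  -8.15465362  43.24611748] [-3.1367506  -0.19548777  0.30363724] [-1.23612102  3.62289923  5.12749762] [0.81201497 0.25475971 0.1172925 ]
[(-36, 24.4), (-30, 24.4), (-24, 24.4), (-18, 24.2), (-12, 24.4), (-6, 24.4), (0, 24.5), (6, 23.9), (12, 24.6), (18, 24.9), (24, 24.2)]
9 577 tilt front-up deg -0.01 roll 12.37 z0 24.44 front z 24.4 rear 24.5 [-37.3 -37.4  15.5] [35.2 26.9 31.3]
```

View pics/c9.png

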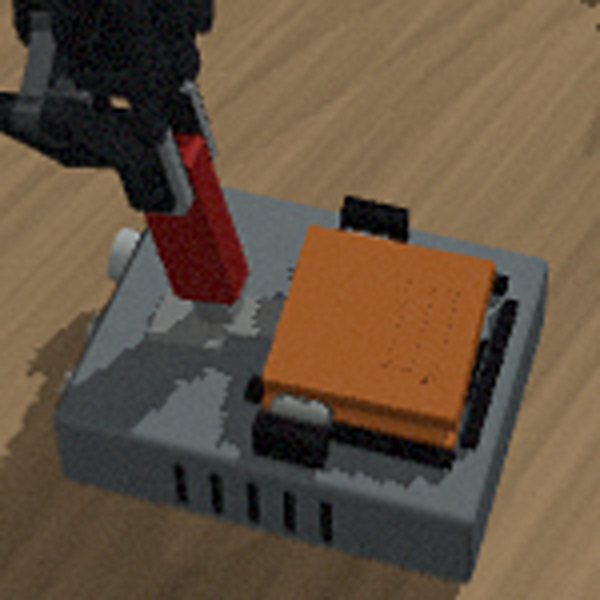

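The roll increased to about 12°. The +y skirt rides above its clip and the blade is now near the -y one, so I'll tip further, to about 0.35 rad (20°).

Call:
drive_tool(increments=[[-1.0,-0.3,0.4,0.0074,-0.0239,0,0],[-2.1,-0.6,0.8,0.0148,-0.0478,0,0],[-3.2,-1.0,1.2,0.0222,-0.0717,0,0],[-4.2,-1.3,1.5,0.0296,-0.0955,0,0],[-4.2,-1.3,1.5,0.0296,-0.0955,0,0]])

```text
time_s: 9.45
eef_pos: [565.0, -239.8, 89.9]
ee_rot: [-3.137, -0.296, 0.303]
force: [-0.1, 2.0, 3.5]
opening: 0.181
```

```bash
python3 look.py 10; python3 plane.py 10
```

```text
[ 565.08339053 -239.78128586   89.90035722] [-73.4931197   -8.43952265  44.90035722] [-3.1373333  -0.29560997  0.30363277] [-0.83976766  1.39978715  3.61154409] [0.33158559 0.14849556 0.11880803]
[(-36, 36.5), (-30, 36.5), (-24, 35.9), (-18, 34.8), (-12, 34.4), (-6, 34.5), (0, 33.5), (6, 32.3), (12, 31.8), (18, 31.9), (24, 31.0)]
10 845 tilt front-up deg 5.93 roll 24.38 z0 33.69 front z 37.4 rear 29.9 [-41.3 -37.6  16.8] [33.6 28.  47.3]
```

View pics/c10.png

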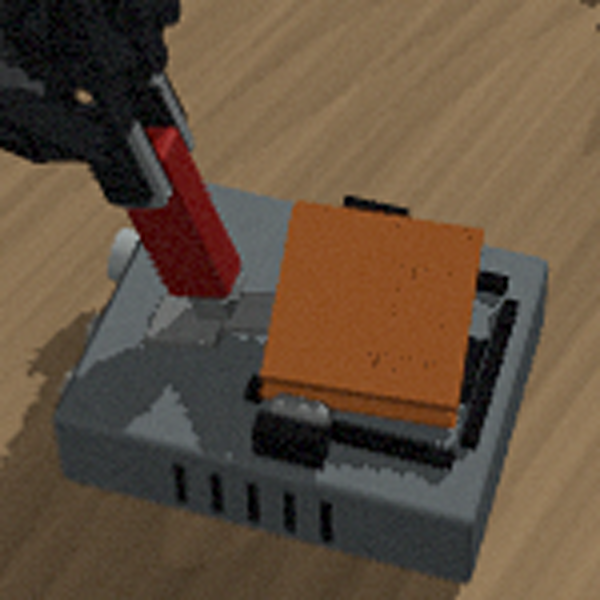

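That's wrong: roll is now 24° and the cover is hinging on the -y clip like a door. I'll back off rather than force it. Lowering will let the cover come back down, and then I'll retry evenly. The gripper's roll error of +0.0046 rad had the +y side high.

Call:
drive_tool(increments=[[2.1,0.6,-0.6,-0.0148,0.0478,0,0],[4.2,1.3,-1.3,-0.0296,0.0955,0,0],[6.3,1.9,-2.2,-0.0443,0.1433,0,0],[8.3,2.6,-3.2,-0.0591,0.191,0,0],[10.2,3.2,-4.3,-0.0739,0.2388,0,0]])

```text
time_s: 10.12
eef_pos: [575.6, -236.9, 85.2]
ee_rot: [-3.137, -0.043, 0.304]
force: [-1.7, 0.0, -1.1]
opening: 0.182
```

```bash
python3 look.py 11; python3 plane.py 11
```

```text
[ 577.07753674 -236.6697038    85.19901367] [-61.1151388   -9.01142733  40.19901367] [-3.13797346 -0.04294294  0.30431672] [ 3.03728619 -0.57317617 -1.35162964] [-0.02344663 -0.10918213  0.0026689 ]
[(-36, 22.0), (-30, 22.4), (-24, 22.2), (-18, 22.2), (-12, 21.9), (-6, 22.1), (0, 23.0), (6, 22.4), (12, 22.3), (18, 22.2), (24, 22.0)]
11 510 tilt front-up deg 0.3 roll 9.86 z0 22.24 front z 22.4 rear 22.1 [-38.3 -34.3  15.3] [34.3 31.2 28.8]
```

View pics/c11.png

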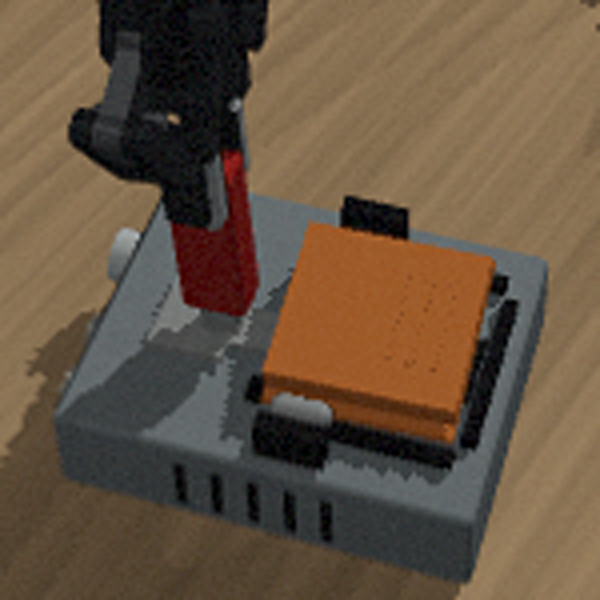

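Back down, the cover rests at roll ~10°, with the +y side riding above its clip and the -y side still hooked. With +y up there's room to shift sideways, so I'll lift on the blade and drag the cover towards +y by friction. That draws its -y side out from under the remaining clip.

Call:
drive_tool(increments=[[-1.9,-0.6,0.9,0.0104,-0.049,0,0],[-4.0,-1.2,1.9,0.04,-0.1445,0,0],[-6.0,-1.9,2.8,0.04,-0.1445,0,0],[-6.0,-1.9,2.8,0.04,-0.1445,0,0]])

```text
time_s: 10.68
eef_pos: [570.9, -239.0, 88.2]
ee_rot: [3.139, -0.192, 0.305]
force: [-2.4, -1.1, 5.3]
opening: 0.182
```

Call:
drive_tool(increments=[[-1.2,3.8,0,0,0,0,0],[-2.4,7.6,0,0,0,0,0],[-3.5,11.5,0,0,0,0,0],[-4.7,15.3,0,0,0,0,0],[-4.7,15.3,0,0,0,0,0]])

```text
time_s: 11.3
eef_pos: [566.3, -223.1, 88.3]
ee_rot: [3.14, -0.193, 0.305]
force: [0.6, -0.6, 2.4]
opening: 0.178
```

```bash
python3 look.py 12; python3 plane.py 12
```

```text
[ 566.2791076  -223.14573254   88.26822341] [-67.4346654    7.0996699   43.26822341] [ 3.14000063 -0.19275653  0.30487416] [1.06369762 0.84998078 2.55452826] [ 0.0383285  -0.15970239  0.04084369]
[(-36, 22.5), (-30, 22.4), (-24, 22.3), (-18, 22.3), (-12, 21.9), (-6, 21.8), (0, 22.1), (6, 22.2), (12, 22.1), (18, 22.6), (24, 21.5)]
12 564 tilt front-up deg 0.41 roll 9.98 z0 22.13 front z 22.4 rear 21.9 [-40.5 -33.6  15.1] [34.3 32.8 29. ]
```

View pics/c12.png

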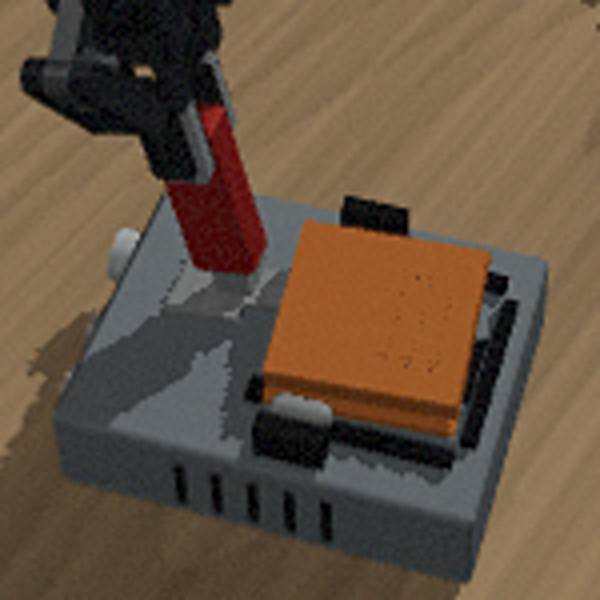

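The cover is still at roll 10°. The blade's +y edge is now about 2 mm from the notch's side, so I'll raise slightly and push the cover a few mm to +y with that edge.

Call:
drive_tool(increments=[[-1.0,-0.3,0.4,0.0074,-0.0239,0,0],[-2.1,-0.6,0.8,0.0148,-0.0478,0,0],[-3.0,2.0,0.8,0.0148,-0.0478,0,0],[-4.0,5.0,0.8,0.0148,-0.0478,0,0],[-4.5,7.0,0.8,0.0148,-0.0478,0,0]])

```text
time_s: 11.98
eef_pos: [561.8, -216.0, 89.1]
ee_rot: [3.139, -0.242, 0.305]
force: [0.6, -2.6, 2.1]
opening: 0.18
```

```bash
python3 look.py 13; python3 plane.py 13
```

```text
[ 561.82513328 -215.74949076   89.13102315] [-69.50397069  15.48180896  44.13102315] [ 3.13966549 -0.24256196  0.30542304] [ 1.00185818 -2.10583453  3.02637227] [-0.48124355 -0.05494673 -0.04872917]
[(-36, 24.9), (-30, 25.0), (-24, 23.8), (-18, 23.4), (-12, 23.0), (-6, 22.4), (0, 22.4), (6, 22.2), (12, 21.2), (18, 20.9), (24, 20.1)]
13 400 tilt front-up deg 4.28 roll 8.28 z0 22.55 front z 25.2 rear 19.9 [-40.2 -29.2  16. ] [33.3 37.7 31.3]
```

View pics/c13.png

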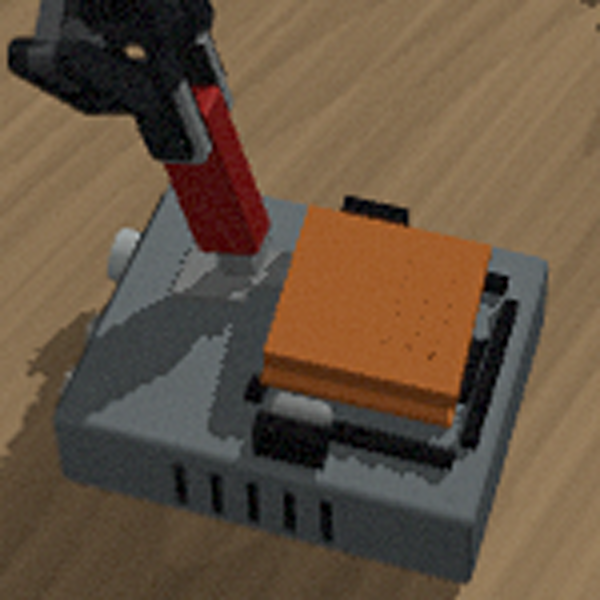

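The near nub (300,405) is now fully visible with a gap, and the cover has moved about 5 mm to +y, clear of the -y clip. I'll lower the blade out of contact, slide it back to the -y half, and lift there.

Call:
drive_tool(increments=[[2.5,0.8,-1.3,-0.0217,0.0702,0,0],[4.5,1.4,-2.5,-0.0434,0.1404,0,0],[6.2,-4.5,-2.5,-0.0434,0.1404,0,0],[8.5,-12.0,-2.5,-0.0434,0.1404,0,0],[10.8,-19.5,-2.5,-0.0434,0.1404,0,0]])

```text
time_s: 12.65
eef_pos: [571.5, -234.1, 86.3]
ee_rot: [-3.14, -0.096, 0.305]
force: [0.1, 2.5, 4.2]
opening: 0.181
```

```bash
python3 look.py 14; python3 plane.py 14
```

```text
[ 572.0759525  -235.78106792   86.33159068] [-65.63072486  -6.68441185  41.33159068] [-3.14156839 -0.0958598   0.30493977] [-0.26787374 -0.10245765  0.91174691] [0.23250424 0.17253869 0.0004715 ]
[(-36, 25.1), (-30, 24.7), (-24, 24.1), (-18, 23.6), (-12, 22.8), (-6, 22.7), (0, 22.4), (6, 22.1), (12, 21.0), (18, 20.7), (24, 19.9)]
14 342 tilt front-up deg 4.39 roll 8.16 z0 22.52 front z 25.3 rear 19.8 [-40.4 -27.8  15.9] [32.8 38.2 31. ]
```

View pics/c14.png

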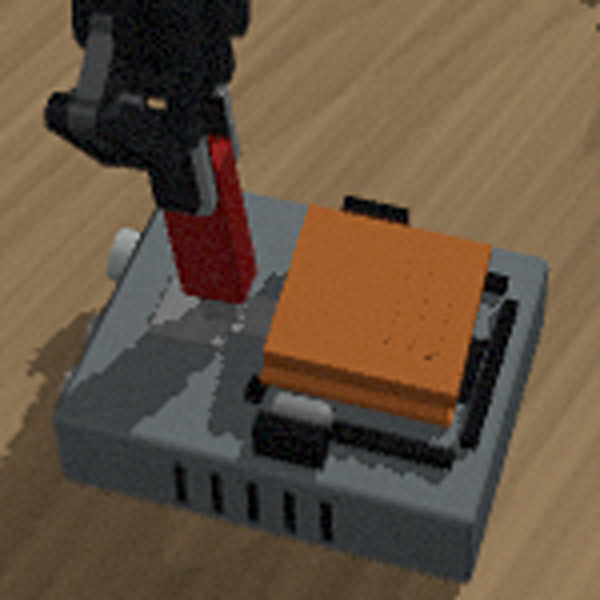

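The cover stayed put with the blade disengaged, and the blade is now in the -y half. Tipping up again.

Call:
drive_tool(increments=[[-2.0,-0.6,0.9,0.0148,-0.0478,0,0],[-4.1,-1.3,1.8,0.0296,-0.0955,0,0],[-6.1,-1.9,2.6,0.0443,-0.1433,0,0],[-8.3,-2.6,3.3,0.0591,-0.191,0,0],[-8.3,-2.6,3.3,0.0591,-0.191,0,0]])

```text
time_s: 13.32
eef_pos: [563.2, -239.3, 89.9]
ee_rot: [3.14, -0.297, 0.303]
force: [1.5, 1.4, 2.7]
opening: 0.18
```

```bash
python3 look.py 15; python3 plane.py 15
```

```text
[ 563.46904918 -239.25089594   89.91946211] [-74.87861796  -7.45575132  44.91946211] [ 3.14001915 -0.29625242  0.30336974] [1.07437025 0.4072267  2.76521177] [ 0.13305028 -0.13933927  0.03148603]
[(-36, 32.1), (-30, 30.7), (-24, 29.4), (-18, 28.1), (-12, 26.6), (-6, 25.4), (0, 24.7), (6, 23.1), (12, 21.7), (18, 20.3), (24, 18.8)]
15 70 tilt front-up deg 12.69 roll 17.0 z0 21.37 front z 29.5 rear 13.3 [-37.9 -33.2   5.1] [31.  20.3 34.9]
```

View pics/c15.png

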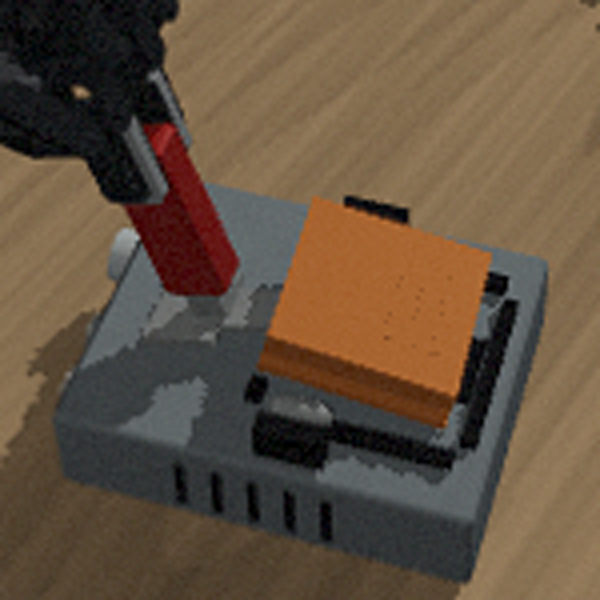

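Now it tips up properly: front up about 13°, little roll, and clear of both clips. I'll measure how far it's off to the side before letting it rest.

```bash
cat > plane2.py <<'E'
import sys
from h import *
def fit(n):
    s=dict(np.load(f'scene{n}.npz'));Y=cov(cloud(s));hsv=cv2.cvtColor(s['image'],cv2.COLOR_RGB2HSV).astype(int)
    m=(hsv[...,0]>2)&(hsv[...,0]<16)&(hsv[...,1]>170)&(hsv[...,2]>60)&(abs(Y[...,0])<60)&(abs(Y[...,1])<55)&(Y[...,2]>2)
    P=Y[m];best=None;rng=np.random.default_rng(0)
    for _ in range(400):
        q=P[rng.choice(len(P),3,False)];nn=np.cross(q[1]-q[0],q[2]-q[0]);l=np.linalg.norm(nn)
        if l<200 or abs(nn[2]/l)<.8: continue
        k=abs((P-q[0])@(nn/l))<1.2
        if best is None or k.sum()>best.sum(): best=k
    Q=P[best];c=np.linalg.lstsq(np.c_[Q[:,:2],np.ones(len(Q))],Q[:,2],rcond=None)[0]
    r=cv2.minAreaRect(Q[:,:2].astype(np.float32))
    print(n,len(Q),'tilt',np.degrees(np.arctan(-c[0])).round(1),'roll',np.degrees(np.arctan(c[1])).round(1),'z0',c[2].round(1),'ctr',np.round(r[0],1),'size',np.round(r[1],1),'ang',round(r[2],1))
for n in sys.argv[1:]: fit(n)
E
python3 plane2.py 1 6 14 15
```

```text
1 1305 tilt -0.1 roll -0.7 z0 15.8 ctr [-0.  -1.3] size [65.9 72.2] ang 89.4
6 1295 tilt 0.2 roll -0.1 z0 15.7 ctr [ 0.  -1.6] size [72.  66.1] ang 0.1
14 1320 tilt 4.4 roll 8.5 z0 22.5 ctr [-12.2   3.9] size [88.6 64.6] ang 3.1
15 1313 tilt 12.4 roll 3.6 z0 25.0 ctr [-13.9   3.9] size [91.5 64.9] ang 2.8
```

The cover sits about 5 mm to +y of its seat. Dragging it back with the blade while it's held up, so it comes to rest over both clips.

Call:
drive_tool(increments=[[0.4,-1.4,0,0,0,0,0],[0.9,-2.8,0,0,0,0,0],[1.3,-4.2,0,0,0,0,0],[1.5,-5.0,0,0,0,0,0],[1.5,-5.0,0,0,0,0,0]])

```text
time_s: 14.0
eef_pos: [564.5, -242.6, 89.8]
ee_rot: [-3.14, -0.295, 0.304]
force: [-0.8, 4.4, 7.7]
opening: 0.182
```

```bash
python3 look.py 16; python3 plane2.py 16
```

```text
[ 564.5273466  -242.64084982   89.81361502] [-74.86938768 -11.00704623  44.81361502] [-3.14041806 -0.29543532  0.30388868] [-1.52822878  4.42408235  7.92669808] [1.19890972 0.12195089 0.23178167]
[(-36, 32.0), (-30, 30.5), (-24, 29.3), (-18, 27.7), (-12, 26.4), (-6, 25.2), (0, 24.5), (6, 23.0), (12, 21.6), (18, 20.4), (24, 18.9)]
16 1294 tilt 12.6 roll 2.9 z0 24.4 ctr [-14.1   1.1] size [92.1 64.9] ang 4.8
```

View pics/c16.png

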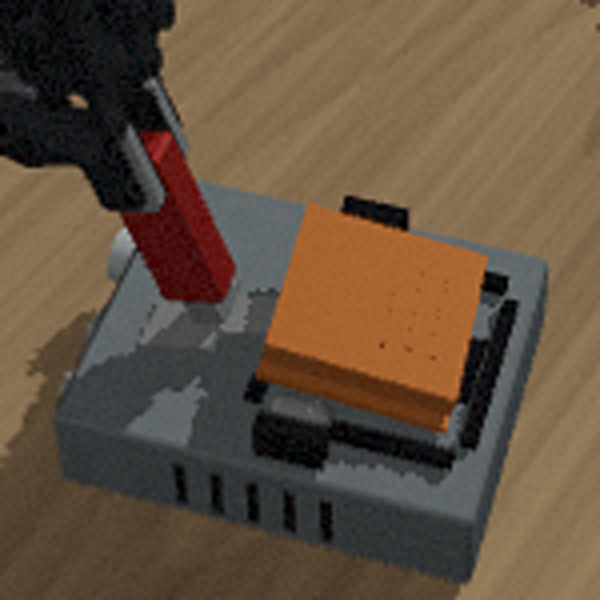

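Call:
drive_tool(increments=[[0.4,-1.5,0.4,0,0,0,0],[0.9,-3.0,0.4,0,0,0,0],[1.3,-4.2,0.4,0,0,0,0]])

```text
time_s: 14.42
eef_pos: [565.5, -246.3, 89.9]
ee_rot: [-3.139, -0.295, 0.304]
force: [-2.3, 3.1, 4.4]
opening: 0.18
```

```bash
python3 look.py 17; python3 plane2.py 17
```

```text
[ 565.57457969 -246.69631917   89.90234615] [-75.06740084 -15.19086261  44.90234615] [-3.13972217 -0.29478558  0.30404949] [-0.63639707  3.24206407  3.63937177] [0.72088237 0.20720972 0.18889817]
[(-36, 31.9), (-30, 30.5), (-24, 29.2), (-18, 27.9), (-12, 26.4), (-6, 25.3), (0, 24.1), (6, 23.1), (12, 21.4), (18, 20.3), (24, 18.7)]
17 1282 tilt 12.4 roll 2.6 z0 24.5 ctr [-14.5  -1. ] size [90.1 66.3] ang 7.6
```

View pics/c17.png

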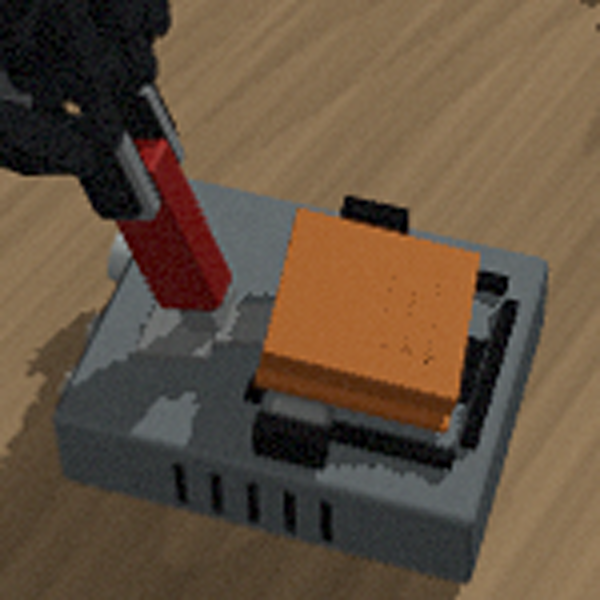

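```bash
cat > rect.py <<'E'
import sys
from h import *
for n in sys.argv[1:]:
    s=dict(np.load(f'scene{n}.npz'));Y=cov(cloud(s));hsv=cv2.cvtColor(s['image'],cv2.COLOR_RGB2HSV).astype(int)
    m=(hsv[...,0]>=7)&(hsv[...,0]<16)&(hsv[...,1]>170)&(hsv[...,2]>60)&(abs(Y[...,0])<60)&(abs(Y[...,1])<55)&(Y[...,2]>2)
    m=cv2.morphologyEx(m.astype(np.uint8),cv2.MORPH_OPEN,np.ones((3,3)))>0
    P=Y[m];rng=np.random.default_rng(0);best=None
    for _ in range(400):
        q=P[rng.choice(len(P),3,False)];nn=np.cross(q[1]-q[0],q[2]-q[0]);l=np.linalg.norm(nn)
        if l<200 or abs(nn[2]/l)<.8: continue
        k=abs((P-q[0])@(nn/l))<1.2
        if best is None or k.sum()>best.sum(): best=k
    Q=P[best];c=np.linalg.lstsq(np.c_[Q[:,:2],np.ones(len(Q))],Q[:,2],rcond=None)[0]
    nz=np.array([-c[0],-c[1],1]);nz/=np.linalg.norm(nz);ex=np.array([1,0,0])-nz*nz[0];ex/=np.linalg.norm(ex);ey=np.cross(nz,ex)
    o=np.array([0,0,c[2]]);uv=np.c_[(Q-o)@ex,(Q-o)@ey]
    r=cv2.minAreaRect(uv.astype(np.float32))
    C=o+r[0][0]*ex+r[0][1]*ey; U0=C-16*nz
    print(n,len(Q),'tilt',np.degrees(np.arctan(-c[0])).round(1),'roll',np.degrees(np.arctan(c[1])).round(1),'top ctr',C.round(1),'underside ctr',U0.round(1),'rear-bottom',(U0+36*ex).round(1),'size',np.round(r[1],1),'ang',round(r[2],1))
E
python3 rect.py 1 6 13 14 15 16 17
```

```text
1 1319 tilt -0.1 roll -0.3 top ctr [ 0.1 -1.6 15.8] underside ctr [ 0.1 -1.7 -0.2] rear-bottom [36.1 -1.7 -0.2] size [72.1 65.8] ang 0.0
6 1284 tilt 0.1 roll -0.2 top ctr [ 0.  -1.6 15.9] underside ctr [ 0.  -1.7 -0.1] rear-bottom [36.  -1.7 -0.2] size [72.  66.1] ang 0.1
13 1326 tilt 4.0 roll 8.4 top ctr [-3.9  4.  23.4] underside ctr [-5.   6.4  7.6] rear-bottom [30.9  6.7  5.2] size [71.8 65.4] ang 2.9
14 1294 tilt 4.1 roll 8.1 top ctr [-3.9  4.4 23.5] underside ctr [-5.   6.6  7.7] rear-bottom [30.9  7.   5.2] size [71.5 65.4] ang 2.3
15 1257 tilt 12.3 roll 3.1 top ctr [-2.8  4.6 25.6] underside ctr [-6.2  5.4 10. ] rear-bottom [29.   5.9  2.4] size [71.4 65.2] ang 2.4
16 1300 tilt 12.2 roll 2.9 top ctr [-3.3  2.2 25.4] underside ctr [-6.7  3.   9.8] rear-bottom [28.5  3.3  2.2] size [71.7 65.3] ang 4.1
17 1294 tilt 12.8 roll 3.0 top ctr [-4.5 -0.  25.7] underside ctr [-8.1  0.8 10.1] rear-bottom [27.   1.2  2.2] size [71.6 65.2] ang 7.3
```

While tipping and dragging I pulled the cover about 9 mm forward of its seat, and it's yawed about 7°. Still holding it up, I'll carry it back with the blade (+x in the cover frame, slightly +y).

Call:
drive_tool(increments=[[1.5,1.0,0,0,0,0,0],[3.5,2.2,0,0,0,0,0],[5.5,3.5,0,0,0,0,0],[7.5,4.8,0,0,0,0,0],[8.5,5.3,0,0,0,0,0]])

```text
time_s: 15.1
eef_pos: [574.4, -241.8, 89.9]
ee_rot: [-3.141, -0.295, 0.304]
force: [-1.7, -1.1, 2.6]
opening: 0.182
```

```bash
python3 look.py 18; python3 rect.py 18
```

```text
[ 574.43134578 -241.63806574   89.92344612] [-65.11139292 -12.97588189  44.92344612] [-3.14041423 -0.29490827  0.30435775] [-0.82610037 -1.63690041  2.38696828] [-0.38138582  0.39111832 -0.03361302]
[(-36, 33.2), (-30, 32.0), (-24, 30.4), (-18, 29.1), (-12, 27.7), (-6, 26.5), (0, 25.5), (6, 24.1), (12, 22.5), (18, 21.0), (24, 19.6)]
18 1232 tilt 13.3 roll 1.2 top ctr [-1.1  1.9 26.1] underside ctr [-4.8  2.2 10.6] rear-bottom [30.2  2.4  2.3] size [71.5 65.4] ang 11.2
```

View pics/c18.png

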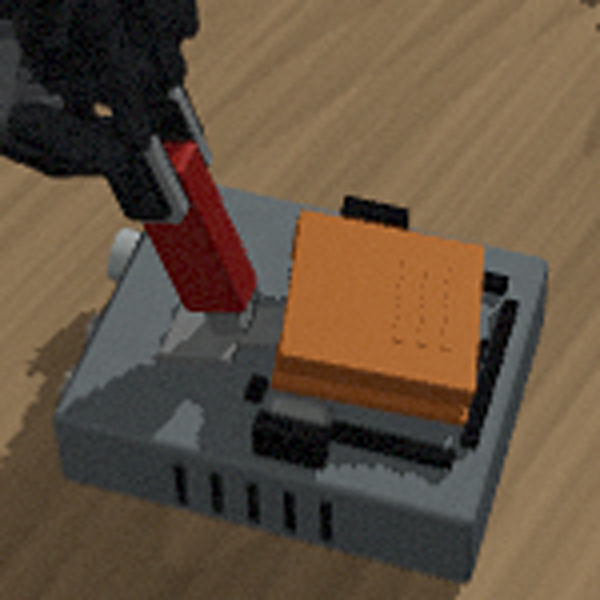

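Yaw grew to 11°, with the near rear corner at the bar. Dragging the front back to +y squares it.

Call:
drive_tool(increments=[[-0.6,2.0,0,0,0,0,0],[-1.2,4.0,0,0,0,0,0],[-1.8,6.0,0,0,0,0,0],[-2.4,8.0,0,0,0,0,0],[-3.0,10.0,0,0,0,0,0]])

```text
time_s: 15.78
eef_pos: [571.5, -231.5, 90.0]
ee_rot: [-3.141, -0.295, 0.304]
force: [1.4, -1.9, 0.5]
opening: 0.184
```

```bash
python3 look.py 19; python3 rect.py 19
```

```text
[ 571.34568263 -231.25073188   89.95069607] [-64.98957247  -2.14060702  44.95069607] [-3.14027755 -0.29496531  0.30441538] [ 0.32916315 -1.55779452  0.41213623] [-0.32389421 -0.02157397 -0.01023757]
[(-36, 32.6), (-30, 31.7), (-24, 30.2), (-18, 29.1), (-12, 27.8), (-6, 26.6), (0, 25.8), (6, 24.5), (12, 23.4), (18, 21.9), (24, 20.7)]
19 1237 tilt 11.4 roll 1.1 top ctr [ 0.4  9.8 26.3] underside ctr [-2.8 10.1 10.6] rear-bottom [32.5 10.2  3.5] size [71.6 65.1] ang 6.4
```

View pics/c19.png

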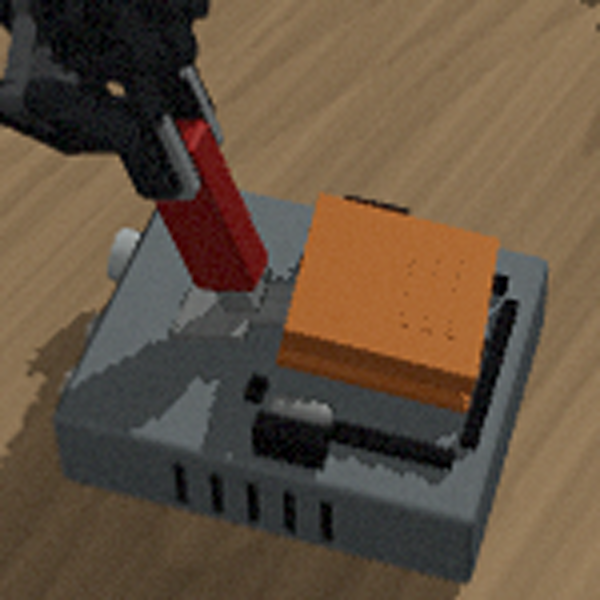

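The cover rides freely on the blade, 11 mm to +y with yaw 6°. The important thing is that its sides lie over both clip nubs (the tip's line), so I'll drag that line back -y. I can square the rear afterwards with the tool from outside.

Call:
drive_tool(increments=[[0.6,-2.2,0,0,0,0,0],[1.3,-4.4,0,0,0,0,0],[2.0,-6.6,0,0,0,0,0],[2.6,-8.6,0,0,0,0,0],[3.2,-10.5,0,0,0,0,0]])

```text
time_s: 16.45
eef_pos: [574.4, -241.8, 89.9]
ee_rot: [-3.14, -0.295, 0.304]
force: [-0.7, 2.4, 4.6]
opening: 0.18
```

```bash
python3 look.py 20; python3 rect.py 20
```

```text
[ 574.59524763 -242.21514486   89.93085937] [-65.12535005 -13.57562294  44.93085937] [-3.14049971 -0.29488809  0.30429927] [-0.83351588  2.29888145  3.07398508] [0.51217404 0.27207857 0.12848567]
[(-36, 33.1), (-30, 31.9), (-24, 30.7), (-18, 29.0), (-12, 28.0), (-6, 26.4), (0, 25.7), (6, 24.3), (12, 22.9), (18, 21.6), (24, 20.2)]
20 1237 tilt 12.1 roll 0.6 top ctr [-1.3  0.3 26.2] underside ctr [-4.6  0.5 10.6] rear-bottom [30.6  0.6  3. ] size [71.3 65.5] ang 10.9
```

View pics/c20.png

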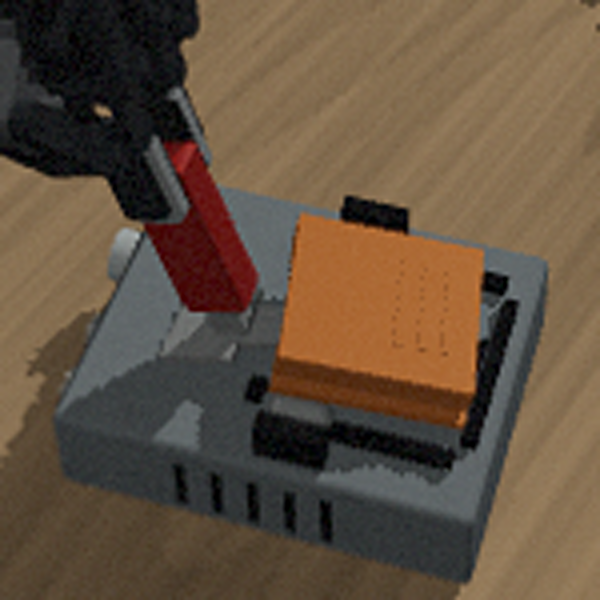

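The nub line is back in place: y≈-1.8 against the nominal -1.7. Now I'll lower the blade so the cover rests by itself.

Call:
drive_tool(increments=[[2.1,0.6,-0.7,-0.0148,0.0478,0,0],[4.2,1.3,-1.4,-0.0296,0.0955,0,0],[6.3,1.9,-2.3,-0.0443,0.1433,0,0],[8.3,2.6,-3.4,-0.0591,0.191,0,0],[10.2,3.2,-4.5,-0.0739,0.2388,0,0]])

```text
time_s: 17.12
eef_pos: [585.1, -240.2, 85.1]
ee_rot: [-3.141, -0.043, 0.304]
force: [-1.4, -0.3, -0.9]
opening: 0.184
```

```bash
python3 look.py 21; python3 rect.py 21
```

```text
[ 586.61770608 -239.91222201   85.15818442] [-52.95929656 -14.92843612  40.15818442] [ 3.14123854 -0.04294064  0.30463214] [ 3.02914833 -0.97880281 -0.71201853] [-0.07838807  0.02380051 -0.05918094]
[(-36, 33.1), (-30, 31.7), (-24, 30.5), (-18, 28.7), (-12, 27.6), (-6, 26.5), (0, 25.4), (6, 23.7), (12, 22.8), (18, 21.7), (24, 19.9)]
21 1226 tilt 12.5 roll 0.9 top ctr [-1.4  0.4 26.3] underside ctr [-4.9  0.6 10.6] rear-bottom [30.3  0.7  2.9] size [71.6 65.1] ang 11.7
```

View pics/c21.png

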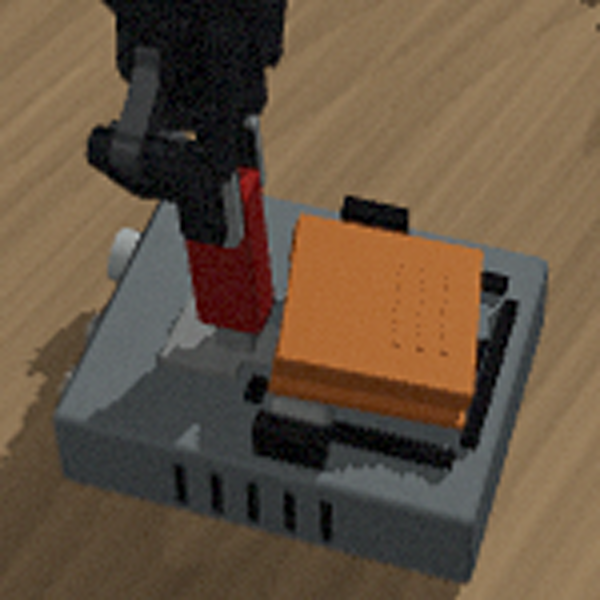

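The cover now stays up on its own at about 12.5° with the blade lowered clear of it. Its near-side bottom edge is above the nub. Withdrawing straight back.

Call:
drive_tool(increments=[[-8,-2.5,0.8,0,0,0,0],[-21,-6.5,0.8,0,0,0,0],[-36,-11,0.8,0,0,0,0],[-52,-16,0.8,0,0,0,0],[-64,-20,2,0,0,0,0]])

```text
time_s: 17.8
eef_pos: [520.8, -260.3, 87.2]
ee_rot: [-3.142, -0.043, 0.304]
force: [-0.6, -0.1, -0.9]
opening: 0.183
```

Call:
drive_tool(increments=[[-10,-3,5,0,0,0,0],[-15,-5,20,-0.01,0.03,0,0],[-20,-5,45,-0.012,0.04,0,0],[-20,-5,60,-0.013,0.041,0,0]])

```text
time_s: 18.3
eef_pos: [501.1, -265.8, 148.7]
ee_rot: [3.14, -0.001, 0.304]
force: [0.3, -0.5, -1.7]
opening: 0.179
```

```bash
python3 look.py 22; python3 rect.py 22; python3 - <<'E'
from h import *
snap('top','top22')
a=cv2.imread('pics/scene22.png')[255:350,235:330];t=cv2.imread('pics/top22.png')[130:255,345:470]
cv2.imwrite('pics/c22b.png',np.clip(np.hstack([cv2.resize(x,(400,400),interpolation=cv2.INTER_CUBIC) for x in(a,t)]).astype(float)*1.5,0,255).astype(np.uint8))
E
```

```text
[ 502.18710921 -266.30811295  150.33184439] [-141.4194457   -15.19444645  105.33184439] [ 3.13803606e+00 -2.46299900e-03  3.03739681e-01] [ 0.50876858 -0.8461971  -0.63201337] [-0.00815507 -0.00844773  0.03318388]
[(-36, 32.8), (-30, 31.9), (-24, 30.3), (-18, 29.2), (-12, 27.5), (-6, 26.5), (0, 25.3), (6, 24.0), (12, 22.6), (18, 21.2), (24, 19.7)]
22 1281 tilt 12.4 roll 0.7 top ctr [-1.4  0.4 25.9] underside ctr [-4.8  0.6 10.3] rear-bottom [30.3  0.7  2.6] size [71.6 65. ] ang 10.7
```

View pics/c22b.png

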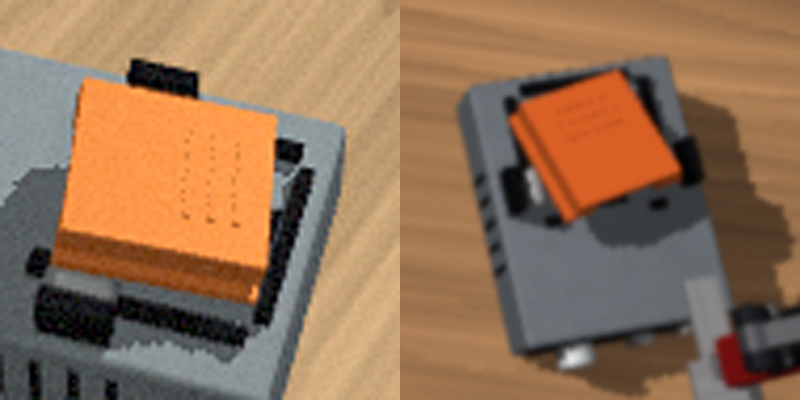

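View pics/scene22.png

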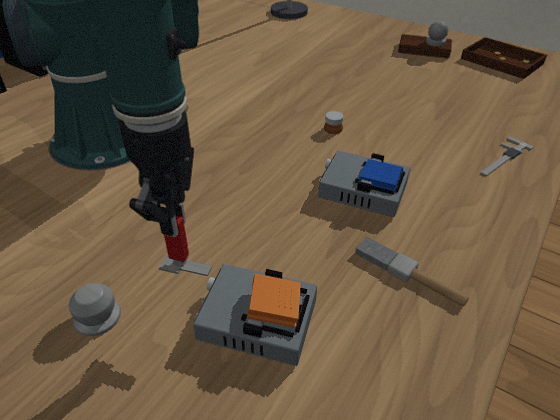

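The cover stands free and steady: tilt 12.4°, roll below 1°. It's slightly crooked on its seat, with yaw ~11° and ~5 mm offset. The blue cover is shut. I won't risk knocking the orange one shut by squaring it, so I'll take the tool back to its old clear spot.

Call:
drive_tool(increments=[[-8,35,0,0,0,0,0],[-18,85,0,0,0,0,0],[-28,135,0,0,0,0,0],[-38,185,0,0,0,0,0],[-44,230,0,0,0,0,0]])

```text
time_s: 19.02
eef_pos: [456.9, -34.4, 148.5]
ee_rot: [3.139, -0.002, 0.304]
force: [1.0, 0.4, -1.8]
opening: 0.184
```

Call:
drive_tool(increments=[[-3,25,-10,0,0,0,0],[-5,38,-40,0,0,0,0],[-5,40,-75,0,0,0,0],[-5,40,-97,0,0,0,0],[-5,40,-105,0,0,0,0]])

```text
time_s: 19.65
eef_pos: [450.4, 5.9, 41.9]
ee_rot: [3.141, 0.001, 0.304]
force: [0.1, 0.5, -1.7]
opening: 0.181
```

```bash
python3 - <<'E'
from h import *
s=snap('scene','scene23'); st=robot.state();print(st['eef_pos'],st['ee_rot'],st['force'])
cv2.imwrite('pics/c23.png',cv2.resize(cv2.imread('pics/scene23.png')[130:250,190:310],(600,600),interpolation=cv2.INTER_CUBIC))
E
python3 rect.py 23
```

```text
[450.59159641   5.73296118  41.86086967] [3.14047341e+00 9.10881949e-04 3.03625617e-01] [-0.52736829 -1.26753249 -2.84002446]
23 1260 tilt 12.6 roll 0.9 top ctr [-1.4  0.  26.1] underside ctr [-4.9  0.3 10.5] rear-bottom [30.3  0.4  2.7] size [71.6 65. ] ang 11.5
```

View pics/c23.png

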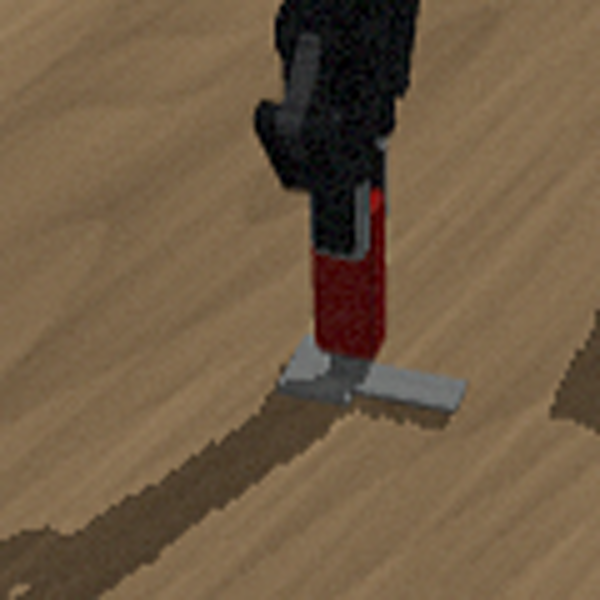

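The tool is upright and about 2-3 mm above the bench, so I'll lower to contact.

Call:
drive_tool(increments=[[0,0,-1,0,0,0,0],[0,0,-2,0,0,0,0],[0,0,-3,0,0,0,0],[0,0,-3,0,0,0,0]])

```text
time_s: 20.2
eef_pos: [450.9, 5.7, 39.2]
ee_rot: [3.14, 0.0, 0.304]
force: [0.2, -0.8, -1.3]
opening: 0.18
```

Call:
drive_tool(increments=[[0,0,-0.6,0,0,0,0],[0,0,-0.8,0,0,0,0],[0,0,-0.8,0,0,0,0]])

```text
time_s: 20.58
eef_pos: [451.1, 5.7, 39.0]
ee_rot: [3.14, -0.0, 0.304]
force: [-2.5, -0.4, 7.6]
opening: 0.182
```

Contact. Opening slowly in place, then rising.

Call:
drive_tool(increments=[[0,0,0,0,0,0,0.25],[0,0,0,0,0,0,0.4],[0,0,0,0,0,0,0.7],[0,0,0,0,0,0,1],[0,0,0,0,0,0,1]], grip_force=20)

```text
time_s: 21.2
eef_pos: [451.1, 5.6, 39.0]
ee_rot: [3.14, -0.0, 0.304]
force: [0.1, 0.5, -0.9]
opening: 0.994
```

Call:
drive_tool(increments=[[0,0,0,0,0,0,1],[0,0,20,0,0,0,1],[0,0,60,0,0,0,1],[0,0,110,0,0,0,1],[0,0,130,0,0,0,1]])

```text
time_s: 21.82
eef_pos: [452.6, 5.4, 171.7]
ee_rot: [3.138, -0.004, 0.304]
force: [0.0, 0.3, -0.9]
opening: 0.998
```

```bash
python3 - <<'E'
from h import *
s=snap('scene','scene24'); st=robot.state();print(st['time_s'],st['eef_pos'],st['force'],st['opening'])
E
python3 rect.py 24
```

```text
21.875 [453.6189517    5.35589029 173.10583288] [ 0.88616192 -0.55125835  2.55056751] 0.9993983265464249
24 1285 tilt 12.0 roll 1.2 top ctr [-1.5  0.6 26.2] underside ctr [-4.9  0.9 10.6] rear-bottom [30.4  1.   3.1] size [71.3 65.1] ang 11.0
```

View pics/scene24.png

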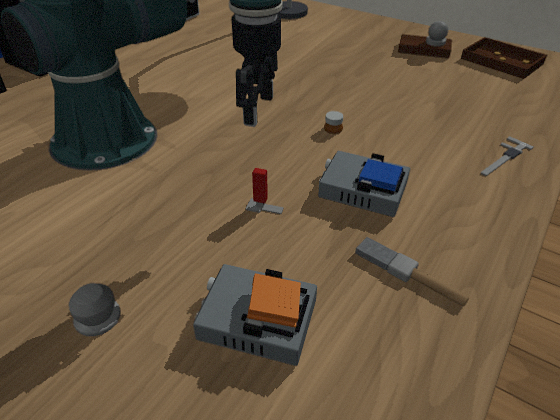

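The tool stands upright on the bench at (260,190), the orange cover is up at (277,300) and unchanged, and the blue one is shut at (380,176). The gripper is clear of everything. Handing in.

```bash
python3 -c "
from cell import robot
print(robot.hand_in())"
```

```text
the job is handed in; nothing more can be done
None
```

The orange cover is off both clips and stays up on its own. The blue cover is shut, and the pry tool stands on the bench at its old spot with the gripper clear. I handed in at about 21.9 s, and `hand_in()` gave no verdict.

**How it went:** The first pry did not go cleanly. Only the +y clip let go, and the cover rolled on the other one, reaching about 24° when I tipped further. I lowered it, pushed the cover about 5 mm sideways with the blade edge to free the second clip, and lifted again. I then used the blade to bring the cover back over its clips. Only the tool touched the cover.

**Last checks:**
- **Orange cover:** about 12° open with about 1° of roll. It held between 12.0° and 12.6° in every picture from when the blade was lowered until hand-in.
- **Not as described:** the cover sits crooked, turned about 11° and roughly 5 mm forward of its seat. It is also open wider than the stated 9°. I left it that way rather than risk knocking it shut.
- **Blue cover:** judged shut from the pictures only. I did not measure it.
- **Forces:** outside forces read at the end of each move stayed below about 10 N.

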